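# Hang the gear-case carrier on the drying rail

## Robot

A 6-joint arm with a two-finger parallel gripper is mounted at the origin on the work surface. World frame = base frame: x ahead of the robot, y to its left, z up, the work surface at z = 0. Lengths are in mm, angles in rad, forces in N, time in s.
With the tool pointing down it reaches from about 350 to 875 mm from the base axis. Payload 4.2 kg.
Tool frame: the origin (TCP) lies on the mounting face of the last link; the fingertips stand 173 mm ahead of it and the grasp point (between the pads) lies grip_point_offset ahead of it (grip_point_offset is the distance from the TCP to the grasp point, in mm); z points along the fingers, y is the line along which they close (so a half turn about z gives the same grasp; the last joint's range is limited). The gripper opens to 85 mm and grips with 20 to 120 N. Pads are 22 mm wide; open, the fingers measure 114 mm over their backs; the gripper's body (76 mm by 85 mm) begins 54 mm behind the grasp point. The pads swing forward as they close: fully open they stand 13 mm farther back than shut.
Start: joints at [1.529, 0.385, 0.008, 0, -1.194, -0.259], TCP at [185.145, 596.926, 404.712] pointing down, gripper open.
Joint ranges: [-3.14, 3.14], [-1.21, 2.06], [-1.07, 1.41], [-3.16, 2.05], [-2.99, -0.16], [-3.1, 3.1]. Speed limits (rad/s): [2.79, 2.79, 3.14, 3.14, 3.14, 3.14].

## Interface

Orientations are given as a unit quaternion [x, y, z, w].
In Python, from bench import read_state, get_image, job_done, recognise, place_of, grip_point_offset gives the robot as it stands. The module is installed in compiled form; this text tells all that it offers.
- The arm moves only by the tool carry_out, never from a script. Its arguments are lists of equal length, an entry for each row: "slide": the shift along the tool's x, y, z in m, a list of three; "roll": the turn about the tool's z in degrees; "claw": the finger opening in m, from 0 to 0.0854. A call has 1 to 8 rows; each row is the pose to reach, as a shift and turn from the pose commanded when the call began, along the tool's axes at that moment; what a row does not reach only later rows make up. A row lasts 1/8 s, in which the tool goes at most 62.5 mm and 10.7 degrees, less where a joint would pass 70% of its speed; a pose out of reach is approached as far as the arm can. A call with a gripper value outside its range is refused whole. The fingers move at their own pace and stop on an object; the grip force is fixed at half the most. Time passes only in rows, so rows that repeat a pose let the fingers close. It gives the time, the measured TCP pose, the force, the opening and the grip force at its end, in the units of the state.
- read_state(): the state, without advancing time (a new reading comes with each control period).
- get_image(name): name is "scene" or "top" or "wrist"; returns a dict with "img" (384x512x3 uint8, red, green, blue), "z_map" (384x512 float32, mm along the optical axis (not along the pixel's ray), 0 where there is no reading), "mtx" (3x3 intrinsics, pixels), "world_from_camera" (4x4, takes a point from camera to world coordinates); the wrist camera has in their place "T_tool_cam" (4x4, takes a point from camera to tool coordinates, whose origin is the TCP and whose axes are the flange's). Camera axes: x right, y up, looking along -z (the intrinsics and any distortion apply to the point x, -y, -z); pixel columns grow to the right and rows downward; lengths in mm; the calibration is good to about 2 mm. The wrist camera is an equidistant fisheye: a pixel r from the principal point sees the ray r / f radians off the axis. A picture is of the moment at which its call begins: read the wrist's pose just before it.
- job_done(): hands the job in; it is judged then, once.
Trained networks look in a picture, given as the dict that the camera call returned (one of the last four; its "shot" number tells which), for a name from the list of things; names that differ only in an ending like _2 or _b are one class to them, and where a whole thing is asked for, a point or a joint stands for the part that bears it (a point fixed in the world has none). Each returns a list of dicts, best first, with "conf" (0 to 1); they miss things now and then, are a little off and sometimes report something else, mostly with a low value. They report only what shows in the picture. A call takes as long as a camera call. They do not tell look-alikes from the thing itself.
- recognise(picture, thing): "at" ([column, row] in pixels, amid what is visible of it).
- place_of(picture, thing): "at" ([column, row] in pixels: a listed point, or the origin of a listed thing).
The state is a dict: "clock": time; "joints": joint angles; "joint_vel": joint speeds; "joint_efforts": joint torques, N m; "position": TCP position; "ee_rot": TCP orientation; "contact_force": force on the tool from outside, world axes, zero at the start; "wrist_torque": the same for the moment, N m; "gripper_width": finger opening in mm; "grasp_force": force on a finger pad.
Only numpy, scipy, OpenCV 4.12 (cv2) and the standard library are available. Lean on these libraries where they do the work, as an engineer would, in place of code of your own. Each camera call takes 0.05 s, during which the arm holds its last target. There are 200 camera calls.

## Task

Hang the carrier with the round gear case on the drying rail: take it by its top tab, lift its hook over the rail's front lip and lower it into the channel behind, find the notch in the channel floor by eye or by feel, and lower the hook until it sits fully home in the notch before letting go, so that it hangs upright. Be gentle: never press the carrier on the rail with more than 25 N, don't drop it in, and leave the other carrier and everything else on the bench where it is.

Things in the scene. Friction and masses are not known exactly. Their poses are not given: they have to be found in the camera images.
- gear_carrier: steel carrier holding a round aluminium gear case (80 mm disc with smaller boss), standing on its foot, 60 x 70 mm (x, y). Origin: centre of the foot's underside; z up, x from load to hook. Upright 6 mm plate, 30 wide, rear face x = 30, to z = 139; from it a bar (24 wide, z 131-139) runs to x = 50, where the hook's nose points down. About 0.3-0.55 kg, centred nearly under the tab.
- gear_carrier_nose (a point): centre of the tip of that carrier's hook nose, at x, y, z = 46, 0, 95 mm in the carrier's frame; same axes. The nose is a flat tongue 8 thick (x 42-50), 24 wide (y -12 to 12), tip at z = 95, root at 131. The 12 mm gap between it and the plate straddles the rail's lip.
- gear_carrier_tab (a point): centre of that carrier's grip tab, at 0, 0, 160 mm in the carrier's frame; same axes. The tab stands on top: 24 (x) x 16 (y), z 139 to 181; pinch it from above across its 16 mm (y).
- box_carrier: second carrier, same hook, foot and tab, but holding a rectangular aluminium housing (86 wide, 88 high block); 181 high to the top of its tab; not to be moved. Origin and axes as the gear-case carrier's
- rail: fixed rigid hanging rail, 360 mm long (y). Origin on the bench below the lip's rear face at mid-length, z up, x from the front (carriers' side) to the rear. Front sheet and anti-jump lip: x -6 to 0, z 76 to the crest at 188. Channel behind it: x 0 to 14, floor z = 170, ends closed at |y| = 174; rear wall x 14 to 20, up to z = 200. Base plate x -46 to 54, 400 long, 8 high.
- channel_mid (a point): mid-length, mid-width of the channel floor: 7, 0, 170 mm in the rail's frame; same axes. The floor, on rubber mounts, gives 1 mm per 5 N, 4 mm at most. One square-edged notch right across it, 30 mm long (y), bottom z = 160. The notch's place is NOT measured: its centre lies within 40 mm either side of mid-length; see or feel for it. A hung carrier is on the -x side, its x along the rail's.
- jar: glass jar with a lid, 64 across, 85 high; origin centre of its underside; leave alone
- tape: roll of tape lying flat, 84 across, 24 high; origin centre of its underside; leave alone
- screwdriver: screwdriver 180 long lying along its x; leave alone
- wrench: wrench 180 long lying along its x; leave alone
- bearing: steel bearing ring, 34 across, 12 high, lying flat; origin centre of its underside; leave alone
- carton: small upright carton 70 x 90 x 110 high; origin centre of its underside; leave alone
Not all that is in view belongs to the job. Leave any blue or green look-alike of the gear_carrier alone.

How it is judged:
By the outcome, as a careful person would: the job done as asked, in the order asked, and still so for the second after the job is handed in, with the robot touching nothing.
It also fails if it takes over 67 s, if anything falls off the work surface, if the arm or the gripper's body presses on something with over 40 N, if the wrist force passes 120 N, or if a joint passes its speed limit or range.

## Working session

There is one attempt and no reset: what is moved stays moved. The work goes in short steps, Python scripts to look and compute and a tool call to move; the robot and the scene stay as the last step left them, time stands still between calls to the robot, and variables do not carry over. Pictures are saved under pics/ and viewed, at most 10 in all, crops included, and the job is handed in when it is done.

Besides the shell and the picture viewer there is one more tool, called after ">>>" by a JSON object that holds its "api" and its "payload", one argument or row to a line. carry_out: Moves the arm, as the interface text tells. Its arguments: {"type":"object","properties":{"slide":{"type":"array"},"roll":{"type":"array"},"claw":{"type":"array"}},"required":["slide","roll","claw"]}

```bash
mkdir -p pics; cat > h.py <<'E'
import numpy as np, cv2
from scipy.spatial.transform import Rotation as R
from bench import *
def world(p,uv,z=None):
    # pixel -> world by depth map (z=None) or plane height z (fixed cameras)
    K=p['mtx'];T=np.array(p['world_from_camera']);u,v=uv
    d=np.array([(u-K[0][2])/K[0][0],-(v-K[1][2])/K[1][1],-1.])
    if z is None:
        w=p['z_map'][int(v)-2:int(v)+3,int(u)-2:int(u)+3];w=w[w>0];s=np.median(w)
    else:
        r=T[:3,:3]@d;s=(z-T[2,3])/r[2]
    return (T@np.r_[d*s,1])[:3]
def ray(p,uv):
    K=p['mtx'];T=np.array(p['world_from_camera']);u,v=uv
    d=T[:3,:3]@np.array([(u-K[0][2])/K[0][0],-(v-K[1][2])/K[1][1],-1.])
    return T[:3,3],d/np.linalg.norm(d)
def meet(a,b):
    (o,d),(q,e)=a,b
    s=np.linalg.lstsq(np.c_[d,-e],q-o,rcond=None)[0]
    x,y=o+s[0]*d,q+s[1]*e
    return (x+y)/2,np.linalg.norm(x-y)
E
python3 - <<'E'
from h import *
s=read_state();print({k:np.round(v,3) for k,v in s.items()},grip_point_offset)
P={n:get_image(n) for n in('scene','top')}
for n,p in P.items():
    print(n,p.keys(),np.round(p['mtx'],1).tolist(),np.round(p['world_from_camera'],3).tolist())
    cv2.imwrite(f'pics/{n}.png',p['img'][:,:,::-1])
    for t in ['gear_carrier','gear_carrier_nose','gear_carrier_tab','box_carrier','rail','channel_mid','jar','carton','tape']:
        for q in place_of(p,t)[:3]: 
            print(n,t,np.round(q['at'],1),round(q['conf'],2),np.round(world(p,q['at'])))
E
```

```text
{'clock': np.float64(0.0), 'joints': array([ 1.529e+00,  3.860e-01,  7.000e-03, -1.000e-03, -1.194e+00,
       -2.590e-01]), 'joint_vel': array([ 0.   , -0.001,  0.001,  0.   ,  0.   ,  0.002]), 'joint_efforts': array([-0.0000e+00, -3.9228e+01,  1.8840e+01,  4.1860e+00, -5.0000e-03,
       -0.0000e+00]), 'position': array([185.068, 596.749, 403.623]), 'ee_rot': array([ 0.989, -0.15 , -0.   ,  0.001]), 'contact_force': array([1.075, 0.484, 0.36 ]), 'wrist_torque': array([-0.01 , -0.03 ,  0.002]), 'grasp_force': np.float64(0.0), 'gripper_width': np.float64(85.433)} 154.70000000000002
scene dict_keys(['img', 'z_map', 'mtx', 'world_from_camera', 'shot']) [[375.6, 0.0, 256.4], [0.0, 375.6, 191.7], [0.0, 0.0, 1.0]] [[0.569, -0.579, 0.584, 1083.472], [0.822, 0.412, -0.392, -411.55], [-0.014, 0.704, 0.71, 926.048], [0.0, 0.0, 0.0, 1.0]]
scene gear_carrier [128.1 279.1] 0.97 [ 407. -395.   13.]
scene gear_carrier [107.  244.8] 0.88 [ 370. -405.  138.]
scene gear_carrier [179.4 273.9] 0.64 [ 491. -274.   37.]
scene gear_carrier_nose [188.6 258.6] 0.9 [ 506. -243.  101.]
scene gear_carrier_nose
[... 1107 characters left out ...]
4.]
top gear_carrier_nose [344.6 173.5] 0.65 [ 512. -263.    1.]
top gear_carrier_nose [404.4 227.9] 0.62 [ 345. -388.  136.]
top gear_carrier_nose [384.2 265.6] 0.56 [ 240. -344.  100.]
top gear_carrier_tab [412.9 265.5] 0.9 [ 249. -389.  178.]
top gear_carrier_tab [361.7 184.6] 0.74 [ 454. -259.  180.]
top gear_carrier_tab [408.2 206.8] 0.69 [ 399. -383.  173.]
top box_carrier [288.4 194. ] 0.79 [436. -80.  73.]
top rail [214.8 128.4] 0.57 [644. 146.   8.]
top channel_mid [207.7 107.4] 0.83 [657. 151. 167.]
top jar [133.7 204.4] 0.62 [396. 361.  85.]
top carton [ 98.4 141. ] 0.84 [574. 467.  99.]
top carton [212.1 130.9] 0.38 [636. 154.   9.]
top tape [344.4 131.2] 0.82 [ 648. -263.    0.]
```

```bash
python3 -c "
import cv2,numpy as np
a=cv2.imread('pics/scene.png');b=cv2.imread('pics/top.png')
cv2.imwrite('pics/a.png',cv2.resize(a,(800,600)));cv2.imwrite('pics/b.png',cv2.resize(b,(800,600)))"
```

```text
(no output)
```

View pics/a.png

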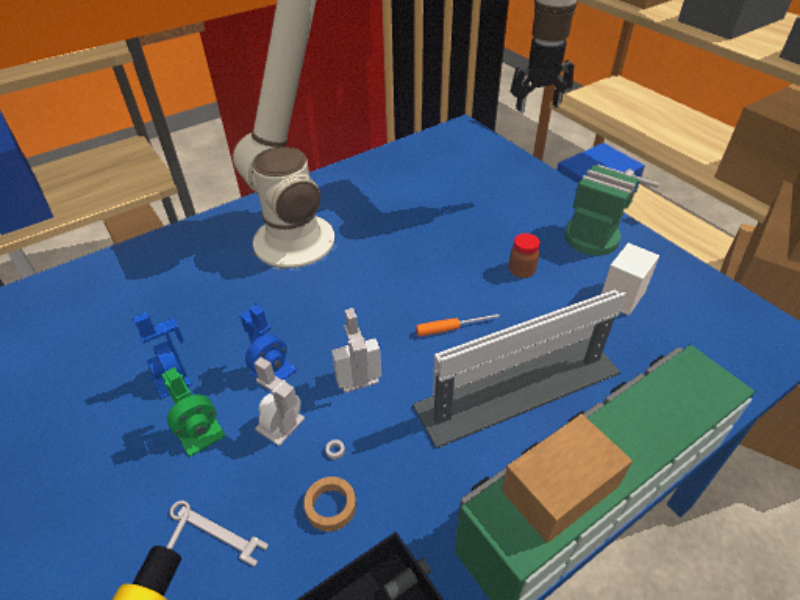

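View pics/b.png

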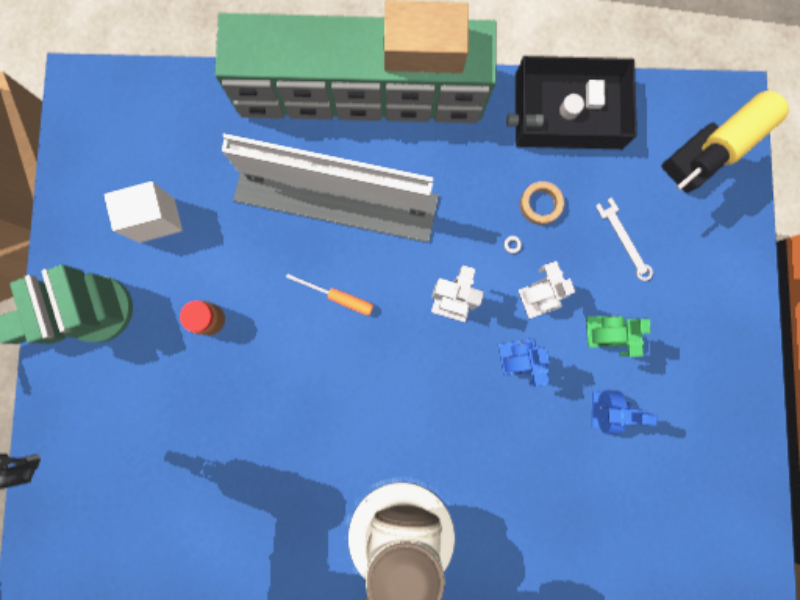

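The scene shows the grey gear carrier at (277,400) in the enlarged scene picture and (548,288) in the enlarged top one. The box carrier is left of it, and the blue and green ones are look-alikes. The rail runs from (223,140) to (433,185) in top. Next I fit poses from the depth clouds.

```bash
cat >> h.py <<'E'
def cloud(p):
    K=p['mtx'];T=np.array(p['world_from_camera']);z=p['z_map'].astype(float)
    v,u=np.mgrid[:z.shape[0],:z.shape[1]];m=z>0
    X=np.c_[(u[m]-K[0][2])/K[0][0]*z[m],-(v[m]-K[1][2])/K[1][1]*z[m],-z[m]]
    return X@T[:3,:3].T+T[:3,3],np.c_[u[m],v[m]],p['img'][m]
E
python3 - <<'E'
from h import *
P={n:get_image(n) for n in('scene','top')}
C={}
for n,p in P.items():
    X,uv,c=cloud(p);C[n]=X
    m=(np.hypot(X[:,0]-460,X[:,1]+262)<70)&(X[:,2]>10)
    Y=X[m]
    for lo,hi in((10,60),(60,125),(126,142),(150,178),(176,190)):
        Q=Y[(Y[:,2]>lo)&(Y[:,2]<hi)]
        if len(Q)>3:
            r=cv2.minAreaRect(Q[:,:2].astype(np.float32))
            print(n,'gear',lo,hi,len(Q),np.round(Q.mean(0),1),np.round(np.median(Q[:,2]),1),np.round(r[0],1),np.round(r[1],1),round(r[2],1))
    m=(X[:,0]>540)&(X[:,0]<740)&(X[:,1]>-80)&(X[:,1]<360)&(X[:,2]>150)&(X[:,2]<215)
    Y=X[m]
    for lo,hi in((160,180),(183,193),(195,208)):
        Q=Y[(Y[:,2]>lo)&(Y[:,2]<hi)]
        f=cv2.fitLine(Q[:,:2].astype(np.float32),cv2.DIST_HUBER,0,.01,.01).ravel()
        t=(Q[:,:2]-f[2:])@f[:2]; e=[f[2:]+f[:2]*k for k in(t.min(),t.max())]
        print(n,'rail',lo,hi,len(Q),np.round(f,3),'med z',np.round(np.median(Q[:,2]),1),'ends',np.round(e,1).tolist(),'ang',np.degrees(np.arctan2(f[1],f[0])).round(2))
for t in('gear_carrier_tab','gear_carrier_nose','gear_carrier','channel_mid'):
    for a in place_of(P['scene'],t)[:5]:
        for b in place_of(P['top'],t)[:5]:
            w,g=meet(ray(P['scene'],a['at']),ray(P['top'],b['at']))
            if g<12 and -10<w[2]<210: print(t,np.round(w,1),'gap',g.round(1),round(a['conf'],2),round(b['conf'],2))
a=P['scene']['img'][210:310,130:230];b=P['top']['img'][150:220,310:380]
cv2.imwrite('pics/c.png',np.hstack([cv2.resize(a,(400,400),interpolation=2),cv2.resize(b,(400,400),interpolation=2)])[:,:,::-1])
E
```

```text
scene gear 10 60 229 [ 483.6 -264.7   38.8] 40.6 [ 467.  -262.1] [50.1 81.1] 7.2
scene gear 60 125 333 [ 482.4 -271.    85.5] 82.8 [ 471.7 -261.4] [70.8 66.7] 63.3
scene gear 126 142 160 [ 486.7 -257.5  138.2] 139.7 [ 475.1 -260.6] [69.2 29.9] 28.1
scene gear 150 178 68 [ 465.9 -267.   164.5] 164.5 [ 464.8 -268.4] [26.6 14.7] 57.7
scene gear 176 190 63 [ 461.  -265.7  181.9] 182.1 [ 459.  -265.4] [25.4 16.7] 18.9
scene rail 160 180 551 [1.89000e-01 9.82000e-01 6.66509e+02 1.32043e+02] med z 170.2 ends [[634.0, -36.6], [702.0, 316.2]] ang 79.1
scene rail 183 193 675 [1.88000e-01 9.82000e-01 6.48622e+02 1.38730e+02] med z 188.8 ends [[615.7, -33.1], [683.9, 322.8]] ang 79.15
scene rail 195 208 409 [1.88000e-01 9.82000e-01 6.65645e+02 1.31353e+02] med z 201.0 ends [[633.7, -35.7], [701.1, 317.0]] ang 79.17
top gear 10 60 66 [ 451.2 -240.9   45.6] 52.1 [ 448.6 -249.4] [76.1 39.4] 53.0
top gear 60 125 247 [ 459.5 -247.6   79. ] 78.8 [ 460.  -245.9] [72.9 45.5] 46.4
top gear 126 142 153 [ 481.3 -252.   138.7] 139.1 [ 475.3 -256.1] [64.6 28.5] 20.9
top gear 150 178 32 [ 455.9 -256.4  166.4]
[... 553 characters left out ...]
] gap 5.3 0.81 0.94
gear_carrier_tab [ 458.6 -261.   160.3] gap 10.1 0.79 0.74
gear_carrier_tab [ 244.5 -388.6  167.4] gap 3.6 0.78 0.82
gear_carrier_tab [ 338.1 -220.   143.3] gap 0.7 0.68 0.82
gear_carrier_nose [ 289.  -230.3   88.1] gap 3.7 0.8 0.7
gear_carrier_nose [ 496.4 -244.    86.2] gap 7.8 0.71 0.73
gear_carrier_nose [ 351.5 -400.6   88.2] gap 1.4 0.68 0.63
gear_carrier_nose [ 246.8 -350.7   92.5] gap 0.1 0.67 0.65
gear_carrier_nose [ 348.6 -357.4  193.4] gap 1.5 0.67 0.63
gear_carrier [ 447.6 -245.6  111.2] gap 10.6 0.96 0.78
gear_carrier [ 393.5 -396.1   -9.6] gap 6.8 0.82 0.71
gear_carrier [ 462.2 -268.8    9.3] gap 0.2 0.81 0.78
channel_mid [651.9 149.  175.2] gap 9.7 0.97 0.65
```

View pics/c.png

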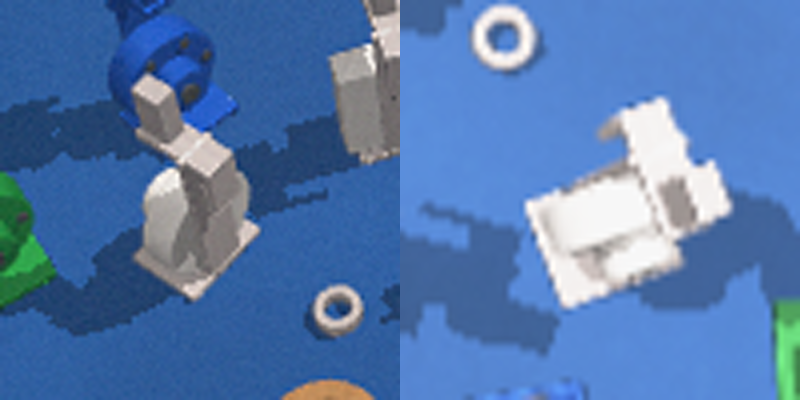

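The crop confirms the gear carrier: its tab is at about (459,-264) and its hook points up-right (yaw ≈ 24°). The rail's yaw is −10.8°. I'll go over the rail with the wrist camera first, since it is on the way.

```bash
cat >> h.py <<'E'
def yaw(s): 
    x=R.from_quat(s['ee_rot']).as_matrix()[:,0];return np.degrees(np.arctan2(x[1],x[0]))
def go(pos,yw=None):
    """slide (m) and roll (deg) from the present pose to TCP pos [mm], tool-x heading yw"""
    s=read_state();M=R.from_quat(s['ee_rot']).as_matrix()
    d=M.T@(np.array(pos)-s['position'])/1000
    r=0 if yw is None else (-(yw-yaw(s))+180)%360-180
    print('slide',d.round(4),'roll',r.round(2) if yw is not None else 0,'now',s['position'].round(1),'yaw',yaw(s).round(2),'F',s['contact_force'].round(1))
def wpix(p,s,X):
    """world points -> wrist pixels"""
    M=R.from_quat(s['ee_rot']).as_matrix();T=np.array(p['T_tool_cam']);K=np.array(p['mtx'])
    t=(np.atleast_2d(X)-s['position'])@M; c=(t-T[:3,3])@T[:3,:3]
    x,y,z=c[:,0],-c[:,1],-c[:,2];h=np.hypot(x,y);th=np.arctan2(h,z)
    return np.c_[K[0,2]+K[0,0]*th*x/h,K[1,2]+K[1,1]*th*y/h]
def wray(p,s,uv):
    """wrist pixels -> camera origin and unit rays, world"""
    M=R.from_quat(s['ee_rot']).as_matrix();T=np.array(p['T_tool_cam']);K=np.array(p['mtx'])
    q=(np.atleast_2d(uv)-K[:2,2])/[K[0,0],K[1,1]];th=np.hypot(*q.T);k=np.sin(th)/np.maximum(th,1e-9)
    d=np.c_[q[:,0]*k,-q[:,1]*k,-np.cos(th)]@T[:3,:3].T@M.T
    return M@T[:3,3]+s['position'],d
def wcloud(p,s):
    z=p['z_map'].astype(float);v,u=np.nonzero(z>0);o,d=wray(p,s,np.c_[u,v])
    M=R.from_quat(s['ee_rot']).as_matrix();ax=-(M@np.array(p['T_tool_cam'])[:3,2])
    dd=(d@ax);ok=dd>.15
    return (o+d*(z[v,u]/np.maximum(dd,.15))[:,None])[ok],np.c_[u,v][ok]
E
python3 - <<'E'
from h import *
p=get_image('wrist');print(np.round(p['T_tool_cam'],3).tolist(),np.round(p['mtx'],1).tolist())
go([600,150,470],-10.8)
E
```

```text
[[-0.001, 0.953, 0.304, 77.705], [1.0, 0.0, 0.001, -0.303], [0.001, 0.304, -0.953, 30.93], [0.0, 0.0, 0.0, 1.0]] [[297.3, 0.0, 248.7], [0.0, 297.3, 189.4], [0.0, 0.0, 1.0]]
slide [ 0.5286  0.304  -0.0653] roll -6.43 now [185.1 596.9 404.7] yaw -17.23 F [ 1.1 -0.3 -0.2]
```

>>> {"api": "carry_out", "payload": {
  "slide": [
    [0.06,0.035,-0.006],
    [0.115,0.067,-0.012],
    [0.17,0.1,-0.018],
    [0.225,0.133,-0.024],
    [0.28,0.167,-0.03],
    [0.335,0.2,-0.036],
    [0.39,0.235,-0.04],
    [0.44,0.267,-0.045]
  ],
  "roll": [-1,-2,-3,-4,-5,-6,-6.4,-6.4],
  "claw": [0.0854,0.0854,0.0854,0.0854,0.0854,0.0854,0.0854,0.0854]
}}

```text
clock: 3.15
position: [516.5, 222.5, 448.8]
ee_rot: [0.996, -0.094, 0.0, -0.0]
contact_force: [0.9, 1.6, -0.7]
gripper_width: 85.5
grasp_force: 0.0
```

```bash
python3 -c "
from h import *
go([578,163,450],-10.8)"
```

```text
slide [ 0.0716  0.0469 -0.0012] roll -0.02 now [516.5 222.5 448.8] yaw -10.82 F [ 0.9  1.6 -0.7]
```

>>> {"api": "carry_out", "payload": {
  "slide": [
    [0.05,0.033,0],
    [0.0716,0.047,0],
    [0.0716,0.047,0]
  ],
  "roll": [0,0,0],
  "claw": [0.0854,0.0854,0.0854]
}}

```text
clock: 3.52
position: [578.1, 163.2, 447.8]
ee_rot: [0.995, -0.096, -0.0, 0.0]
contact_force: [-0.9, 0.8, 0.1]
gripper_width: 85.3
grasp_force: 0.0
```

```bash
cat > rail.py <<'E'
from h import *
s=read_state();p=get_image('wrist');print(s['position'].round(1),yaw(s).round(2))
np.savez('rail.npz',img=p['img'],z=p['z_map'])
X,uv=wcloud(p,s)
ex=np.array([.9822,-.1877]);ey=np.array([.1877,.9822])
A=np.c_[X[:,:2]@ex,X[:,:2]@ey,X[:,2]]
print('offset guess: origin ex 611.3 , mid ey', np.array([655,148])@ey)
m=(A[:,0]>590)&(A[:,0]<650)&(A[:,1]>60)&(A[:,1]<480)&(A[:,2]>140)
A=A[m]
for lo,hi in((183,193),(196,206)):
    Q=A[(A[:,2]>lo)&(A[:,2]<hi)&(A[:,0]<640)];
    f=np.polyfit(Q[:,1]-270,Q[:,0],1)
    print(lo,len(Q),'x pct',np.percentile(Q[:,0]-f[0]*(Q[:,1]-270),[2,50,98]).round(1),'slope',f[0].round(4),'y ends',Q[:,1].min().round(1),Q[:,1].max().round(1),'z',np.median(Q[:,2]).round(1))
Q=A[(A[:,0]>613)&(A[:,0]<623)&(A[:,2]<182)]
for y in range(80,470,5):
    k=Q[np.abs(Q[:,1]-y)<2.5]
    if len(k): print(y,len(k),np.percentile(k[:,2],[5,50,95]).round(0),end=';')
a=p['img'];cv2.imwrite('pics/r.png',cv2.resize(a,(800,600),interpolation=2)[:,:,::-1])
print(wpix(p,s,[[655,148,170]]))
print(place_of(p,'channel_mid')[:2])
E
python3 rail.py
```

```text
[578.1 163.2 447.8] -11.03
offset guess: origin ex 611.3 , mid ey 268.3091
183 3367 x pct [604.9 608.3 624.8] slope 0.0018 y ends 82.7 444.0 z 187.6
196 3276 x pct [624.7 627.6 630.7] slope 0.0016 y ends 83.8 441.9 z 199.7
85 1 [182. 182. 182.];90 114 [169. 173. 181.];95 38 [168. 170. 171.];100 43 [169. 169. 170.];105 49 [168. 170. 171.];110 41 [168. 169. 171.];115 50 [168. 170. 171.];120 47 [169. 170. 171.];125 51 [168. 170. 171.];130 50 [168. 169. 171.];135 51 [168. 170. 171.];140 54 [168. 170. 171.];145 55 [168. 169. 171.];150 56 [168. 170. 171.];155 55 [168. 170. 171.];160 58 [169. 169. 171.];165 57 [169. 169. 171.];170 62 [168. 170. 171.];175 66 [168. 170. 171.];180 57 [169. 170. 171.];185 66 [169. 170. 171.];190 62 [169. 170. 171.];195 67 [169. 170. 171.];200 69 [169. 170. 171.];205 65 [169. 170. 171.];210 66 [169. 170. 171.];215 70 [169. 170. 171.];220 73 [169. 170. 171.];225 71 [168. 170. 171.];230 71 [169. 170. 171.];235 72 [169. 170. 171.];240 71 [169. 170. 171.];245 72 [169. 170. 171.];250 72 [169. 170. 171.];255 70 [169. 170. 171.];260 72 [169. 170. 171.];265 71 [159. 160
[... 214 characters left out ...]
70. 171.];315 66 [169. 170. 171.];320 68 [169. 170. 171.];325 71 [169. 170. 171.];330 67 [169. 170. 171.];335 67 [169. 170. 171.];340 71 [169. 170. 171.];345 59 [169. 170. 171.];350 64 [169. 170. 171.];355 65 [169. 170. 171.];360 55 [169. 170. 171.];365 66 [169. 170. 171.];370 59 [169. 170. 171.];375 59 [169. 170. 171.];380 59 [169. 170. 171.];385 54 [169. 170. 171.];390 55 [169. 170. 171.];395 56 [169. 170. 171.];400 53 [169. 170. 171.];405 49 [169. 170. 171.];410 47 [169. 170. 171.];415 54 [168. 170. 171.];420 42 [169. 170. 171.];425 50 [169. 170. 171.];430 44 [169. 170. 171.];435 99 [169. 172. 181.];440 17 [170. 177. 181.];[[249.30175937  96.54441774]]
[{'at': [258.2, 97.9], 'conf': 0.8}]
```

View pics/r.png

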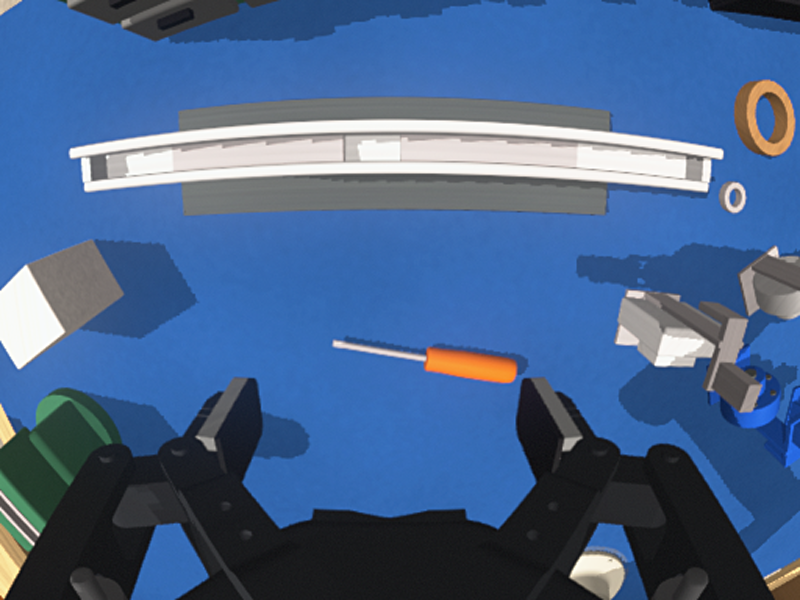

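The notch is seen clearly: the bright step at columns 343–401 in the enlarged picture. In rail coordinates its centre is at ey≈277.8 and ex≈618. Next I move to hover above the gear carrier.

```bash
python3 -c "
from h import *
go([459,-264,440],24)"
```

```text
slide [-0.035   0.4432  0.0082] roll -34.85 now [576.8 164.7 448.2] yaw -10.85 F [-0.7  0.7  0.2]
```

>>> {"api": "carry_out", "payload": {
  "slide": [
    [-0.004,0.055,0.001],
    [-0.009,0.115,0.002],
    [-0.014,0.175,0.003],
    [-0.019,0.235,0.004],
    [-0.024,0.295,0.005],
    [-0.029,0.355,0.006],
    [-0.033,0.415,0.007],
    [-0.035,0.443,0.008]
  ],
  "roll": [-4,-9,-14,-19,-24,-29,-34,-34.8],
  "claw": [0.0854,0.0854,0.0854,0.0854,0.0854,0.0854,0.0854,0.0854]
}}

```text
clock: 4.62
position: [458.3, -264.8, 440.8]
ee_rot: [0.978, 0.208, 0.0, 0.0]
contact_force: [0.7, -0.4, -0.1]
gripper_width: 85.1
grasp_force: 0.0
```

>>> {"api": "carry_out", "payload": {
  "slide": [
    [0,0,0],
    [0,0,0]
  ],
  "roll": [0,0],
  "claw": [0.0854,0.0854]
}}

```text
clock: 4.88
position: [459.6, -262.7, 440.6]
ee_rot: [0.978, 0.208, 0.0, 0.0]
contact_force: [0.9, 0.4, -0.3]
gripper_width: 85.4
grasp_force: 0.0
```

```bash
cat > tab.py <<'E'
from h import *
s=read_state();p=get_image('wrist');print(s['position'].round(1),yaw(s).round(2))
X,uv=wcloud(p,s)
X0=X[np.hypot(X[:,0]-459,X[:,1]+264)<75]
for lo,hi in((0,9),(127,145),(174,190)):
    Q=X0[(X0[:,2]>lo)&(X0[:,2]<hi)]
    if lo==174: Q=Q[np.hypot(Q[:,0]-459,Q[:,1]+264)<25]
    if len(Q)<5: continue
    r=cv2.minAreaRect(Q[:,:2].astype(np.float32))
    print(lo,len(Q),np.round(Q.mean(0),1),'rect',np.round(r[0],1),np.round(r[1],1),round(r[2],1),'z',np.median(Q[:,2]).round(1))
for t in('gear_carrier_tab','gear_carrier_nose'):
    for q in place_of(p,t)[:3]:
        o,d=wray(p,s,q['at']);h=160 if 'tab' in t else 95
        print(t,np.round(q['at']),round(q['conf'],2),(o+d[0]*(h-o[2])/d[0][2]).round(1))
cv2.imwrite('pics/t.png',cv2.resize(p['img'],(800,600),interpolation=2)[:,:,::-1])
go([459,-264,315.5],24)
E
python3 tab.py
```

```text
[ 459.6 -262.7  440.6] 24.04
0 2528 [ 466.5 -257.6    1.1] rect [ 460.  -263.2] [146.8 148.9] 24.6 z 0.6
127 1316 [ 484.1 -255.7  138.6] rect [ 476.2 -259.9] [64.6 29.3] 25.1 z 138.7
174 576 [ 459.8 -265.4  180.5] rect [ 458.8 -265.8] [24.6 16. ] 20.6 z 180.8
gear_carrier_tab [254. 190.] 0.96 [ 459.7 -267.7  160. ]
gear_carrier_tab [165. 271.] 0.91 [ 343.1 -220.4  160. ]
gear_carrier_tab [339. 290.] 0.75 [ 394.5 -396.8  160. ]
gear_carrier_nose [254. 132.] 0.88 [ 499.7 -250.1   95. ]
gear_carrier_nose [307. 285.] 0.76 [ 350.  -394.1   95. ]
gear_carrier_nose [174. 275.] 0.68 [ 293. -230.   95.]
slide [-0.0014  0.001   0.1251] roll 0.1 now [ 459.8 -262.6  440.6] yaw 24.1 F [ 0.7 -0.6 -0.7]
```

View pics/t.png

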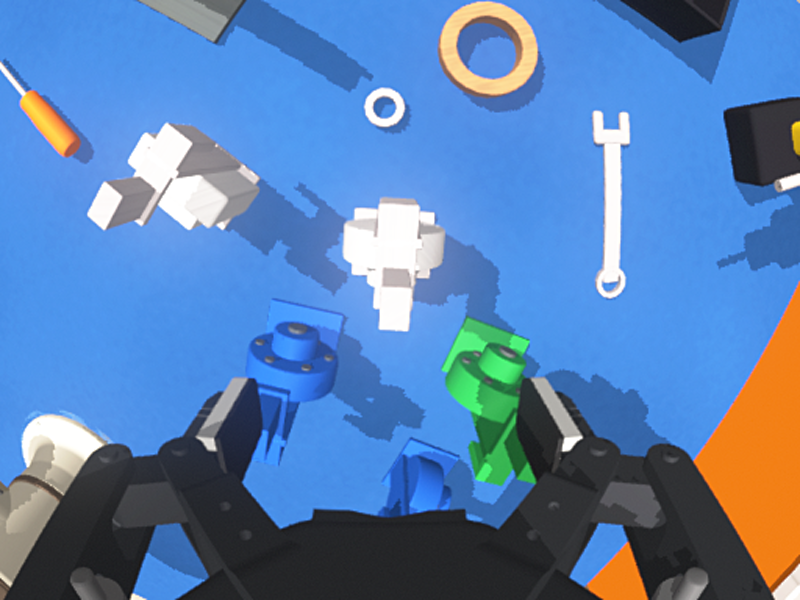

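The gear carrier stands at (395,265) in the enlarged wrist view. Its tab measures (459.3,−265.8) with its top at 181, and its yaw is about 23.5°. Descending.

>>> {"api": "carry_out", "payload": {
  "slide": [
    [-0.0017,0.0028,0.03],
    [-0.0017,0.0028,0.07],
    [-0.0017,0.0028,0.1],
    [-0.0017,0.0028,0.115],
    [-0.0017,0.0028,0.123],
    [-0.0017,0.0028,0.123]
  ],
  "roll": [0.5,0.5,0.5,0.5,0.5,0.5],
  "claw": [0.05,0.05,0.05,0.05,0.05,0.05]
}}

```text
clock: 5.78
position: [459.3, -267.0, 317.7]
ee_rot: [0.979, 0.204, 0.0, 0.0]
contact_force: [0.4, 0.4, -0.1]
gripper_width: 50.1
grasp_force: 0.0
```

>>> {"api": "carry_out", "payload": {
  "slide": [
    [0,0,0],
    [0,0,0],
    [0,0,0],
    [0,0,0],
    [0,0,0],
    [0,0,0]
  ],
  "roll": [0,0,0,0,0,0],
  "claw": [0.035,0.025,0.018,0.012,0.01,0.01]
}}

```text
clock: 6.52
position: [459.0, -267.2, 317.9]
ee_rot: [0.979, 0.203, 0.0, 0.0]
contact_force: [-1.1, 0.4, 4.7]
gripper_width: 15.1
grasp_force: 59.4
```

>>> {"api": "carry_out", "payload": {
  "slide": [
    [0,0,-0.01],
    [0,0,-0.03],
    [0,0,-0.06],
    [0,0,-0.09],
    [0,0,-0.12],
    [0,0,-0.125],
    [0,0,-0.125],
    [0,0,-0.125]
  ],
  "roll": [0,0,0,0,0,0,0,0],
  "claw": [0.01,0.01,0.01,0.01,0.01,0.01,0.01,0.01]
}}

```text
clock: 7.52
position: [458.7, -267.0, 440.4]
ee_rot: [0.979, 0.203, -0.002, -0.001]
contact_force: [-0.1, -0.5, -2.6]
gripper_width: 15.5
grasp_force: 58.6
```

```bash
cat > held.py <<'E'
from h import *
import sys
s=read_state();p=get_image('wrist');M=R.from_quat(s['ee_rot']).as_matrix()
X,uv=wcloud(p,s);t=(X-s['position'])@M   # tool frame
print('F',s['contact_force'].round(2),'tq',s['wrist_torque'].round(3),'w',s['gripper_width'].round(1),'pos',s['position'].round(1),'yaw',yaw(s).round(2))
m=(t[:,0]>15)&(t[:,0]<60)&(np.abs(t[:,1])<22)&(t[:,2]>165)&(t[:,2]<190)
b=t[m];print('bar n',len(b),'x',np.percentile(b[:,0],[1,99]).round(1))
for x in range(18,56,4):
    k=b[np.abs(b[:,0]-x)<2]
    if len(k)>8: print(x,'y',np.percentile(k[:,1],[2,98]).round(1),'mid',np.percentile(k[:,1],[2,98]).mean().round(2),'z',np.median(k[:,2]).round(1))
for q in place_of(p,'gear_carrier_nose')[:1]: print(q)
cv2.imwrite(f'pics/{sys.argv[1]}.png',cv2.resize(p['img'],(800,600),interpolation=2)[:,:,::-1])
E
python3 held.py held1; python3 -c "
from h import *
go([575,-240,440],-5)"
```

```text
slide [0.1174 0.0215 0.0003] roll 28.46 now [ 458.8 -267.   440.6] yaw 23.46 F [ 0.1  0.1 -2.8]Traceback (most recent call last):
  File "held.py", line 5, in <module>
    print('F',s['contact_force'].round(2),'tq',s['wrist_torque'].round(3),'w',s['gripper_width'].round(1),'pos',s['position'].round(1),'yaw',yaw(s).round(2))
                                                                              ^^^^^^^^^^^^^^^^^^^^^^^^
AttributeError: 'float' object has no attribute 'round'
```

```bash
sed -i "s/s\['gripper_width'\].round(1)/s['gripper_width']/" held.py; python3 held.py held1
```

```text
F [ 0.05  0.05 -2.84] tq [-0.058  0.038 -0.03 ] w 15.554427742039184 pos [ 458.8 -267.   440.6] yaw 23.46
bar n 3234 x [15.4 50.2]
18 y [-12.1  10.9] mid -0.58 z 179.1
22 y [-11.5  10.9] mid -0.3 z 179.1
26 y [-14.6  13.5] mid -0.51 z 179.1
30 y [-14.7  13.9] mid -0.4 z 179.3
34 y [-11.9  10.8] mid -0.53 z 179.1
38 y [-11.8  11.1] mid -0.37 z 179.2
42 y [-11.9  11.2] mid -0.39 z 179.2
46 y [-11.9  11.4] mid -0.25 z 179.2
50 y [-11.5  10.9] mid -0.33 z 180.0
{'at': [251.9, 145.1], 'conf': 0.86}
```

View pics/held1.png

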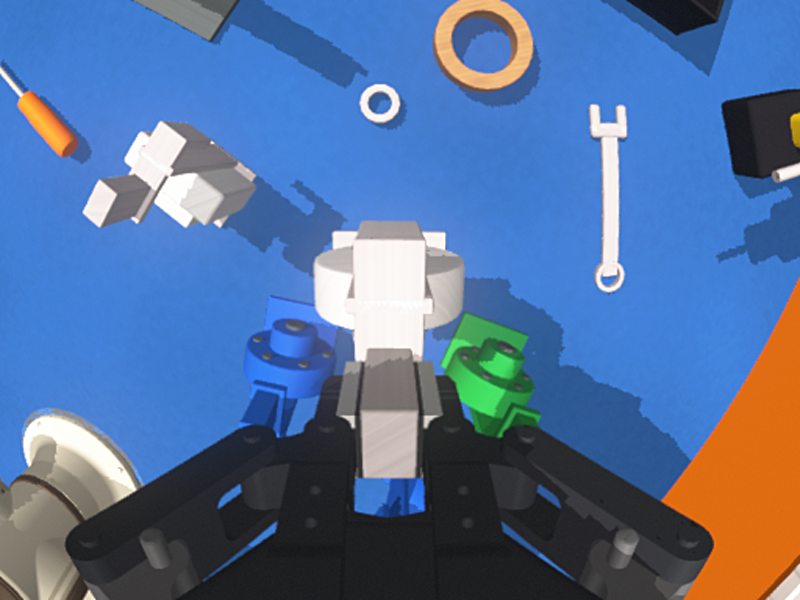

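The carrier is held straight: the bar is centred in the fingers, the nose is at tool x=46, and the tip is 223 mm below the TCP. I'll raise it above the height of the box carrier and swing round to just in front of the rail.

>>> {"api": "carry_out", "payload": {
  "slide": [
    [0,0,-0.03],
    [0.01,-0.005,-0.065],
    [0.04,-0.025,-0.08],
    [0.08,-0.055,-0.08],
    [0.12,-0.085,-0.08],
    [0.155,-0.115,-0.08],
    [0.178,-0.155,-0.08],
    [0.2,-0.195,-0.08]
  ],
  "roll": [0,2,5,9,13,17,21,25],
  "claw": [0.01,0.01,0.01,0.01,0.01,0.01,0.01,0.01]
}}

```text
clock: 8.68
position: [565.1, -7.0, 521.4]
ee_rot: [1.0, -0.015, -0.001, 0.0]
contact_force: [1.2, -0.7, -3.6]
gripper_width: 15.2
grasp_force: 59.0
```

```bash
python3 -c "
from h import *
go([582.5,171.5,520],-10.9)"
```

```text
slide [ 0.0122 -0.1789  0.0014] roll 9.23 now [565.1  -7.  521.4] yaw -1.67 F [ 1.2 -0.7 -3.6]
```

>>> {"api": "carry_out", "payload": {
  "slide": [
    [0.003,-0.045,0],
    [0.006,-0.09,0],
    [0.009,-0.135,0],
    [0.012,-0.17,0.01],
    [0.012,-0.179,0.045],
    [0.012,-0.179,0.075],
    [0.012,-0.179,0.08],
    [0.012,-0.179,0.08]
  ],
  "roll": [2,4.5,7,9,9.2,9.2,9.2,9.2],
  "claw": [0.01,0.01,0.01,0.01,0.01,0.01,0.01,0.01]
}}

```text
clock: 9.68
position: [581.9, 169.9, 442.9]
ee_rot: [0.996, -0.094, 0.0, 0.0]
contact_force: [1.3, -0.7, -2.2]
gripper_width: 15.5
grasp_force: 59.1
```

>>> {"api": "carry_out", "payload": {
  "slide": [
    [0,0,0],
    [0,0,0],
    [0,0,0]
  ],
  "roll": [0,0,0],
  "claw": [0.01,0.01,0.01]
}}

```text
clock: 10.05
position: [581.5, 169.8, 443.1]
ee_rot: [0.996, -0.094, 0.001, -0.0]
contact_force: [-0.5, 0.3, -2.6]
gripper_width: 15.5
grasp_force: 59.1
```

```bash
cat > rel.py <<'E'
from h import *
import sys
s=read_state();p=get_image('wrist');M=R.from_quat(s['ee_rot']).as_matrix()
X,uv=wcloud(p,s);t=(X-s['position'])@M; z=X[:,2]
print('F',s['contact_force'].round(2),'pos',s['position'].round(1),'yaw',yaw(s).round(2),'zax',M[:,2].round(4))
b=t[(t[:,0]>32)&(t[:,0]<54)&(np.abs(t[:,1])<18)&(t[:,2]>170)&(t[:,2]<185)]
print('nose bar x end',np.percentile(b[:,0],98).round(1),'y',np.percentile(b[:,1],[2,98]).round(1),'z',np.median(b[:,2]).round(1))
for n,lo,hi in(('lip',184,192),('rear',196,205)):
    q=t[(z>lo)&(z<hi)&(t[:,0]>56)&(np.abs(t[:,1])<150)]
    f=np.polyfit(q[:,1],q[:,0],1);
    for _ in range(3):
        r=q[:,0]-np.polyval(f,q[:,1]);q=q[np.abs(r-np.median(r))<4.5];f=np.polyfit(q[:,1],q[:,0],1)
    r=q[:,0]-f[0]*q[:,1]
    print(n,len(q),'slope deg',np.degrees(f[0]).round(2),'x at y=0',np.percentile(r,[2,50,98]).round(1),'z',np.median(z[(z>lo)&(z<hi)]).round(1))
    if n=='lip': lx=np.median(r)
q=t[(z>150)&(z<174)&(np.abs(t[:,0]-f[0]*t[:,1]-lx-10)<4)&(np.abs(t[:,1])<80)];zz=q[:,2]
deep=q[(zz>np.median(zz)+5)];print('floor z',(s['position'][2]-np.median(zz)).round(1))
print('notch y',np.percentile(deep[:,1],[1,99]).round(1),'mid',np.percentile(deep[:,1],[1,99]).mean().round(2),'x',deep[:,0].mean().round(1))
o=q[zz<np.median(zz)+3][:,1];c=deep[:,1].mean();print('floor edges',o[o<c].max().round(1),o[o>c].min().round(1))
cv2.imwrite(f'pics/{sys.argv[1]}.png',cv2.resize(p['img'],(800,600),interpolation=2)[:,:,::-1])
E
python3 rel.py rel1
```

```text
F [-0.45  0.31 -2.62] pos [581.5 169.8 443.1] yaw -10.75 zax [ 1.1e-03  6.0e-04 -1.0e+00]
nose bar x end 49.8 y [-11.9  11.1] z 179.3
lip 2732 slope deg -0.15 x at y=0 [65.3 68.4 71.3] z 187.7
rear 2995 slope deg -0.16 x at y=0 [85.3 88.2 91.1] z 199.8
floor z 169.6
notch y [-16.1  13.9] mid -1.09 x 78.2
floor edges -16.2 14.1
```

View pics/rel1.png

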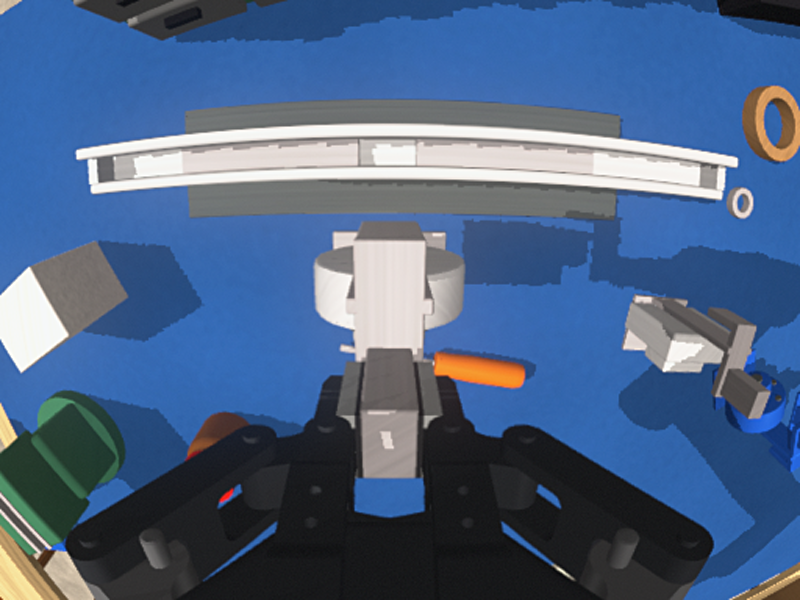

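Notch, lip and nose are now in one view: notch at (387,152), nose bar end at (390,230) in the enlarged picture. Needed: +32.5 mm in x, −0.7 mm in y. The nose tip is at z≈220, above the lip crest.

>>> {"api": "carry_out", "payload": {
  "slide": [
    [0.01,-0.0007,0],
    [0.024,-0.0007,0],
    [0.0325,-0.0007,0],
    [0.0325,-0.0007,0],
    [0.0325,-0.0007,0.01],
    [0.0325,-0.0007,0.02],
    [0.0325,-0.0007,0.026],
    [0.0325,-0.0007,0.026]
  ],
  "roll": [0.15,0.15,0.15,0.15,0.15,0.15,0.15,0.15],
  "claw": [0.01,0.01,0.01,0.01,0.01,0.01,0.01,0.01]
}}

```text
clock: 11.1
position: [613.4, 164.7, 415.6]
ee_rot: [0.996, -0.095, -0.001, 0.0]
contact_force: [0.9, -0.5, -2.2]
gripper_width: 15.3
grasp_force: 59.1
```

```bash
cat > rel2.py <<'E'
from h import *
s=read_state();p=get_image('wrist');M=R.from_quat(s['ee_rot']).as_matrix()
X,uv=wcloud(p,s);t=(X-s['position'])@M; z=X[:,2]
print('F',s['contact_force'].round(2),'pos',s['position'].round(1),'yaw',yaw(s).round(2),'tip z',(s['position'][2]-223.2).round(1))
b=t[(t[:,0]>32)&(t[:,0]<54)&(np.abs(t[:,1])<13)&(t[:,2]>174)&(t[:,2]<184)]
print('nose x end',np.percentile(b[:,0],98).round(1),'y',np.percentile(b[:,1],[2,98]).round(1),'z',np.median(b[:,2]).round(1))
for n,lo,hi in(('lip',184,192),('rear',197,205)):
    q=t[(z>lo)&(z<hi)&(t[:,0]>20)&(np.abs(t[:,1])>20)&(np.abs(t[:,1])<120)]
    f=np.array([0,np.median(q[:,0])])
    for _ in range(5):
        r=q[:,0]-np.polyval(f,q[:,1]);q=q[np.abs(r-np.median(r))<5];f=np.polyfit(q[:,1],q[:,0],1)
    r=q[:,0]-f[0]*q[:,1];print(n,len(q),np.degrees(f[0]).round(2),np.percentile(r,[2,50,98]).round(1))
d=t[(z>155)&(z<164)&(t[:,0]>38)&(t[:,0]<56)&(np.abs(t[:,1])<40)]
if len(d): print('notch deep pts',len(d),np.percentile(d[:,1],[1,99]).round(1))
q=t[(z>166)&(z<173)&(np.abs(t[:,0]-47)<6)&(np.abs(t[:,1])<80)][:,1]
print('floor edges',q[q<0].max().round(1),q[q>0].min().round(1))
E
python3 rel2.py
```

```text
F [ 0.87 -0.52 -2.24] pos [613.4 164.7 415.6] yaw -10.87 tip z 192.4
nose x end 49.7 y [-12.   11.1] z 179.2
lip 2225 -0.06 [34.2 37.2 39.8]
rear 2559 -0.04 [53.8 56.8 59.6]
notch deep pts 206 [-16.3  13.4]
floor edges -16.4 14.2
```

>>> {"api": "carry_out", "payload": {
  "slide": [
    [0.0011,-0.0007,0],
    [0.0011,-0.0007,0.006],
    [0.0011,-0.0007,0.012],
    [0.0011,-0.0007,0.018],
    [0.0011,-0.0007,0.021],
    [0.0011,-0.0007,0.023],
    [0.0011,-0.0007,0.025],
    [0.0011,-0.0007,0.025]
  ],
  "roll": [0,0,0,0,0,0,0,0],
  "claw": [0.01,0.01,0.01,0.01,0.01,0.01,0.01,0.01]
}}

```text
clock: 12.15
position: [614.8, 165.1, 391.3]
ee_rot: [0.995, -0.095, -0.0, 0.0]
contact_force: [-0.2, -0.3, -2.9]
gripper_width: 15.6
grasp_force: 59.2
```

The tip is at z≈168, below the floor level, and there is no contact, so the hook is entering the notch.

>>> {"api": "carry_out", "payload": {
  "slide": [
    [0,0,0.002],
    [0,0,0.004],
    [0,0,0.0055],
    [0,0,0.0065],
    [0,0,0.0072],
    [0,0,0.0078],
    [0,0,0.0078]
  ],
  "roll": [0,0,0,0,0,0,0],
  "claw": [0.01,0.01,0.01,0.01,0.01,0.01,0.01]
}}

```text
clock: 13.02
position: [614.8, 165.1, 383.6]
ee_rot: [0.995, -0.095, 0.0, 0.0]
contact_force: [-0.3, 0.1, -2.2]
gripper_width: 15.2
grasp_force: 59.2
```

>>> {"api": "carry_out", "payload": {
  "slide": [
    [0,0,0.0004],
    [0,0,0.0008],
    [0,0,0.0012],
    [0,0,0.0012]
  ],
  "roll": [0,0,0,0],
  "claw": [0.01,0.01,0.01,0.01]
}}

```text
clock: 13.52
position: [614.8, 165.1, 382.9]
ee_rot: [0.995, -0.095, 0.0, -0.0]
contact_force: [-1.5, -0.3, 0.8]
gripper_width: 15.2
grasp_force: 59.4
```

Contact is soft at tip z≈159.7, which is the notch bottom. Before letting go I'll ease the plate toward the front sheet so that it won't swing on release.

>>> {"api": "carry_out", "payload": {
  "slide": [
    [0.0005,0,0],
    [0.001,0,0],
    [0.0015,0,0],
    [0.002,0,0],
    [0.002,0,0.0002],
    [0.002,0,0.0002]
  ],
  "roll": [0,0,0,0,0,0],
  "claw": [0.01,0.01,0.01,0.01,0.01,0.01]
}}

```text
clock: 14.28
position: [616.8, 164.7, 382.4]
ee_rot: [0.995, -0.095, 0.0, -0.0]
contact_force: [-2.0, -0.1, 2.0]
gripper_width: 15.5
grasp_force: 59.6
```

```bash
python3 rel2.py
```

```text
F [-1.97 -0.11  1.96] pos [616.8 164.7 382.4] yaw -10.88 tip z 159.2
nose x end 53.7 y [-12.   11.4] z 179.4
lip 3077 -0.03 [30.4 33.7 36.1]
rear 3598 -0.05 [49.7 53.1 55.9]
notch deep pts 190 [-35.1  35.2]
floor edges -15.3 14.8
```

>>> {"api": "carry_out", "payload": {
  "slide": [
    [-0.0004,0,0],
    [-0.0004,0,0],
    [-0.0004,0,0],
    [-0.0004,0,0],
    [-0.0004,0,0],
    [-0.0004,0,0],
    [-0.0004,0,0],
    [-0.0004,0,0]
  ],
  "roll": [0,0,0,0,0,0,0,0],
  "claw": [0.01,0.0145,0.0155,0.017,0.02,0.028,0.038,0.045]
}}

```text
clock: 15.32
position: [616.4, 164.8, 382.2]
ee_rot: [0.995, -0.095, 0.0, 0.0]
contact_force: [-0.5, -0.6, 0.2]
gripper_width: 45.1
grasp_force: 0.0
```

```bash
python3 -c "
from h import *
s=read_state();print(s['contact_force'],s['gripper_width'],s['grasp_force'])";python3 rel2.py
```

```text
[-0.53963344 -0.61982954  0.18479385] 45.06362531563424 0.0
F [-0.54 -0.62  0.18] pos [616.4 164.8 382.2] yaw -10.88 tip z 159.0
nose x end 53.6 y [-12.   11.4] z 178.9
lip 3249 -0.03 [30.2 33.9 36.6]
rear 3500 -0.04 [50.5 53.5 56.3]
notch deep pts 16 [-15.4  14.9]
floor edges -15.4 14.7
```

>>> {"api": "carry_out", "payload": {
  "slide": [
    [0,0,-0.015],
    [0,0,-0.045],
    [-0.01,0,-0.09],
    [-0.03,0,-0.13],
    [-0.05,0,-0.15],
    [-0.05,0,-0.15],
    [-0.05,0,-0.15]
  ],
  "roll": [0,0,0,0,0,0,0],
  "claw": [0.045,0.045,0.045,0.045,0.045,0.045,0.045]
}}

```text
clock: 16.25
position: [567.1, 174.4, 530.7]
ee_rot: [0.995, -0.095, -0.001, 0.0]
contact_force: [0.3, 0.0, -1.1]
gripper_width: 44.9
grasp_force: 0.0
```

```bash
python3 - <<'E'
from h import *
p=get_image('scene');q=get_image('top')
for p_,n in((p,'scene'),(q,'top')):
    X,_,_=cloud(p_);Y=X[(np.hypot(X[:,0]-616,X[:,1]-165)<30)&(X[:,2]>238)&(X[:,2]<262)]
    print(n,'tab top',len(Y),Y.mean(0).round(1),np.percentile(Y[:,2],[10,50,90]).round(1),cv2.minAreaRect(Y[:,:2].astype(np.float32)))
s=read_state();w=get_image('wrist');X,_=wcloud(w,s)
e=np.array([.9822,-.1877]);k=(X[:,:2]-[616,165])@e;l=(X[:,:2]-[616,165])@[.1877,.9822]
b=X[(k>14)&(k<50)&(np.abs(l)<11)&(X[:,2]>195)&(X[:,2]<212)];kb=(b[:,:2]-[616,165])@e;lb=(b[:,:2]-[616,165])@[.1877,.9822]
print('bar tilt deg',np.degrees(np.arctan(np.polyfit(kb,b[:,2],1)[0])).round(2),'roll',np.degrees(np.arctan(np.polyfit(lb,b[:,2],1)[0])).round(2),'z',np.median(b[:,2]).round(1))
b_=cv2.resize(w['img'],(400,300));a=cv2.resize(p['img'],(400,300))
z=cv2.resize(p['img'][120:300,230:470],(800,600),interpolation=2)
cv2.imwrite('pics/end.png',np.vstack([np.hstack([a,b_]),cv2.resize(p['img'][150:270,250:410],(400,300),interpolation=2).repeat(2,1)[:,:800]])[:,:,::-1])
E
```

```text
scene tab top 67 [617.8 163.5 245.2] [240.  246.6 248.6] ((616.5686645507812, 164.99630737304688), (16.485641479492188, 25.2513370513916), 76.25849914550781)<stdin>:5: RuntimeWarning: Mean of empty slice.
  ret = um.true_divide(
Traceback (most recent call last):
IndexError: index -1 is out of bounds for axis 0 with size 0
```

```bash
python3 - <<'E'
from h import *
p=get_image('scene');s=read_state();w=get_image('wrist');X,_=wcloud(w,s)
D=X[:,:2]-[616,165];k=D@[.9822,-.1877];l=D@[.1877,.9822]
m=(k>14)&(k<50)&(np.abs(l)<11)&(X[:,2]>195)&(X[:,2]<212)
print('bar',m.sum(),'tilt',np.degrees(np.arctan(np.polyfit(k[m],X[m,2],1)[0])).round(2),'roll',np.degrees(np.arctan(np.polyfit(l[m],X[m,2],1)[0])).round(2),'z',np.median(X[m,2]).round(1))
cv2.imwrite('pics/end.png',np.hstack([cv2.resize(p['img'][150:270,250:410],(400,300),interpolation=2),cv2.resize(w['img'],(400,300))])[:,:,::-1])
E
```

```text
bar 790 tilt 0.2 roll -0.18 z 203.5
```

View pics/end.png

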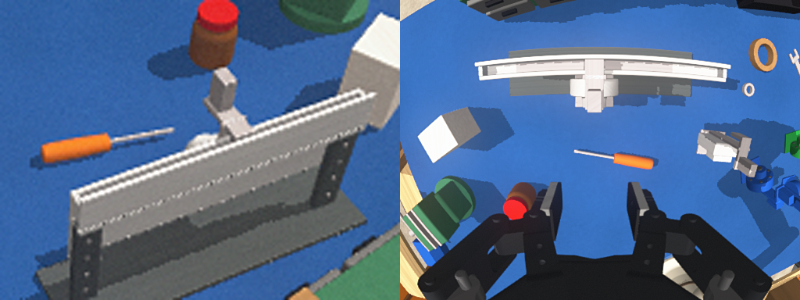

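The carrier hangs on the rail: the left view shows the tab at (222,90), and the right shows the bar over the channel at (595,75). It is level within 0.2°, its bar top is at 203.5 (204 nominal), and the gripper is clear.

```bash
python3 -c "
from bench import job_done
print(job_done())"
```

```text
the job is handed in; nothing more can be done
None
```

The gear carrier hangs upright with its hook home in the rail's notch, the gripper is clear of it, nothing else was touched, and the job is handed in.

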